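# Latch the phone clamping jig

## Robot

A 7-joint arm with a two-finger parallel gripper is mounted at the origin on a cart in front of the work surface, level with it; the furniture and walls round the work are solid. World frame = base frame: x ahead of the robot, y to its left, z up, the work surface at z = 0. Lengths are in mm, angles in rad, forces in N, time in s.
With the tool pointing down it reaches from about 400 to 850 mm from the base axis. Payload 10.4 kg.
Tool frame: the origin (TCP) lies midway between the tips of the shut fingers; the grasp point (between the pads) lies pinch_z behind it (pinch_z is the distance from the TCP to the grasp point, in mm); z points along the fingers, y is the line along which they close (so a half turn about z gives the same grasp; the last joint's range is limited). The gripper opens to 87 mm and grips with 3 to 60 N. Pads are 19 mm wide; open, the fingers measure 117 mm over their backs; the gripper's body (75 mm by 190 mm) begins 51 mm behind the grasp point.
Start: joints at [-1.219, 0.332, -0.065, 1.46, 0.022, 1.35, -0.088], TCP at [228.793, 581.641, 222.576] pointing down, gripper open.
Joint ranges: [-2.6, 2.6], [-0.5, 2.12], [-1.47, 1.34], [0.16, 2.42], [-1.27, 4.41], [0.06, 2.06], [-2.6, 2.6]. Speed limits (rad/s): [2.22, 2.22, 2.79, 2.79, 3.14, 3.14, 3.14].

## Interface

Orientations are given as a rotation vector (axis times angle).
In Python, from station import sense, get_image, job_done, silhouettes, landmark_of, pinch_z gives the robot as it stands.
- The arm moves only by the tool carry_out, never from a script. Its arguments are lists of equal length, an entry for each row: "hand": the gripper's target within -1 to 1 (fully open at 1, half-way at 0, shut at -1); "slide": the shift along the tool's x, y, z in m, a list of three; "angular": the turn, a rotation vector about the tool's x, y, z in degrees, a list of three. A call has 1 to 5 rows; each row is the pose to reach, as a shift and turn from the pose commanded when the call began, along the tool's axes at that moment; what a row does not reach only later rows make up. A row lasts 1/8 s, in which the tool goes at most 62.5 mm and 10.7 degrees, less where a joint would pass 70% of its speed; a pose out of reach is approached as far as the arm can. A call with a gripper value outside its range is refused whole. The fingers move at their own pace and stop on an object; "newtons" is the grip in N (left out, the last holds). Time passes only in rows, so rows that repeat a pose let the fingers close. It gives the time, the measured TCP pose, the force, the opening and the grip force at its end, in the units of the state.
- sense(): the state, without advancing time (a new reading comes with each control period).
- get_image(name): name is "side" or "top"; returns a dict with "frame" (384x512x3 uint8, red, green, blue), "fov_y" (degrees; the focal length in pixels is half the picture's height over the tangent of half this angle, whatever the lens; pixels are square), "cx", "cy" (the principal point, pixels), "distortion" ([k1, k2, p1, p2, k3] as OpenCV has them; the pictures are not rectified), "T" (4x4, takes a point from camera to world coordinates). Camera axes: x right, y up, looking along -z (the intrinsics and any distortion apply to the point x, -y, -z); pixel columns grow to the right and rows downward; lengths in mm; the calibration is good to about 2 mm. A picture is of the moment at which its call begins. There is no depth.
- job_done(): hands the job in; it is judged then, once.
Trained networks look in a picture, given as the dict that the camera call returned (one of the last four; its "shot" number tells which), for a name from the list of things; names that differ only in an ending like _2 or _b are one class to them, and where a whole thing is asked for, a point or a joint stands for the part that bears it (a point fixed in the world has none). Each returns a list of dicts, best first, with "conf" (0 to 1); they miss things now and then, are a little off and sometimes report something else, mostly with a low value. They report only what shows in the picture. A call takes as long as a camera call.
- silhouettes(thing, picture): "pixels" (384x512 bool, what is visible of it) and "location" ([column, row] in pixels, amid what is visible of it).
- landmark_of(thing, picture): "location" ([column, row] in pixels: a listed point, or the origin of a listed thing).
The state is a dict: "time_s": time; "joint_pos": joint angles; "dq": joint speeds; "effort": joint torques, N m; "tool_pos": TCP position; "eef_rot": TCP orientation; "ft_force": force on the tool from outside, world axes, zero at the start; "moment": the same for the moment, N m; "grip_width": opening from 0.0 (shut) to 1.0 (fully open); "grasp_force": force on a finger pad.
Only numpy, scipy, OpenCV 4.12 (cv2) and the standard library are available. Lean on these libraries where they do the work, as an engineer would, in place of code of your own. Each camera call takes 0.05 s, during which the arm holds its last target. There are 200 camera calls.

## Task

Clamp the phone in the bonding jig: lift the steel latch bar by its upright thumb tab, carry the jaw forward until the bar's nose has passed over the striker, let the nose drop fully into the catch behind it, and let go, so that the latch alone keeps the phone pressed against the sprung pad. Feel your way gently and do not ram the keeper (at most about 25 N), do not press on the phone with the gripper, and leave the tweezers, the brush and the wire reel beside it where they are.

Things in the scene. Friction and masses are not known exactly. Their poses are not given: they have to be found in the camera images.
- jig: Aluminium base plate fixed to the bench, 262 x 164 x 8 mm. Origin on the bench near its centre; +x is the direction in which the jaw closes, +z up. On it, along x: black sliding jaw (120 mm wide in y, 24 mm high), phone, sprung pad, grey end block with the steel keeper. Moving parts are centred on y = 0. Lengths in the other entries are along these axes, z above the bench.
- carriage (a joint): Travel of the sliding jaw along jig +x, m: 0 open, 0.062 hard limit; starts at 0 to 0.006. Jaw face at jig x = -0.066 + value. Friction about 1.5 N, no spring of its own. The phone begins to press the pad at about 0.026. Latched, it reads 0.034 to 0.054, depending on where the keeper is clamped.
- latch_bar (a joint): Angle of the steel latch bar, rad: 0 level (its stop), positive with nose raised, limit 0.2. 14 mm thick (y), 150 g, falls by its own weight. It turns on a pin along y on the carriage, at jig x = -0.086 + carriage value, z = 0.030, and runs to +x over the phone (underside z = 0.042). Its nose must rise 15 mm (0.105 rad) to clear the striker. Resting on the striker's top it reads about 0.1.
- thumb_tab (a point): Centre of the upright thumb tab on the bar: 24 (x) x 14 (y) mm, z 54 to 84 mm when level. It is 80 mm ahead of and 42 mm above the pin. The bar below it is also 14 mm thick, so fingers closing along y may reach down to z = 45 mm. The tab moves on an arc about the pin: raising by 0.14 rad takes it 10.5 mm up and 6.7 mm back (-x) relative to the jaw; lowering takes it forward again.
- bar_nose (a point): Middle of the foot of the bar's nose: the square downward end of the bar, 10 mm long in x, 14 mm in y. 143 mm ahead of and 5 mm below the pin, so z = 25 mm when level.
- keeper_middle (a point): Point on the end block (jig x 0.1035, z 0.024): middle of the catch floor if the keeper stood mid-way. The real keeper is clamped up to 10 mm from it towards +x or -x (not given: feel or see). Keeper, 28 mm wide, along x: square striker 12 mm thick, top z = 40 mm; catch slot 15 mm; back wall 6 mm thick, top z = 60 mm, which the raised nose cannot pass. The nose has 5 mm of play in the slot.
- pad (a joint): Travel of the sprung rubber-faced pad (120 x 8 x 15 mm, before the end block) when the phone pushes it along jig +x, m: 0 free, limit 0.036. Spring 200 N/m with 2 N preload, so 3.5 to 9 N near the catch. Latched, it reads 0.008 to 0.028.
- end_block: Grey fixed block, 52 x 72 x 12 mm, on the jig's far end, under the keeper. Origin and axes coincide with the jig's. A force above 25 N on block or keeper counts as ramming.
- phone: Black phone, 150 x 80 x 8 mm, 0.15 kg, loose, lying screen up on the jig plate between jaw and pad, its long side across the jig (jig y). Origin at the centre of its underside, 8 mm above the bench.
- tweezers: Bystander: blue tweezers, 124 mm, lying loose beside the jig on the robot's side. Origin at the centre of the underside.
- brush: Bystander: small brush, 120 mm, lying loose beside the jig's far side. Origin at the centre of the underside.
- wire_reel: Bystander: small reel, 33 mm diameter, 20 mm high, standing loose on a corner of the jig plate beside the end block. Origin at the centre of the underside.

How it is judged (in metres and radians):
On the way, in this order (a step that is already met when the one before it is completed fails the run):
1. the latch bar is raised clear of the striker (angle above 0.1 rad) (value of joint latch_bar above 0.1 rad), for 0.2 s.
2. the raised bar has carried the jaw on past the striker (carriage beyond 0.033 m) (value of joint carriage above 0.033 m), for 0.2 s.
At the end, for the whole second after the job is handed in: The latch bar is down in the catch (angle below 0.03 rad), the jaw is held closed (carriage beyond 0.033 m) and at rest, and the phone lies flat on the plate (tilt under 0.1 rad, raised less than 5 mm), within 20 mm of the middle across the jig, pressing the pad back by more than 5 mm (value of joint latch_bar below 0.03 rad and value of joint carriage above 0.033 m and value of joint pad above 0.005 m and velocity of joint carriage between -0.005 and 0.005 m/s and angle between phone's own z axis and vertical below 0.1 rad and height (world z) of phone below 0.013 m and y of phone in the frame of jig between -0.02 and 0.02 m and linear speed of phone below 0.01 m/s); the robot touches nothing.
It fails at once if the keeper or its block is rammed (more than 25 N) (contact force between end_block and anything else above 25 N).
It fails at once if the gripper presses on the phone (more than 3 N) (contact force between the fingers and phone above 3 N).
It fails at once if a bystander (tweezers, brush, wire reel) is shifted by more than 30 mm (distance of any of tweezers, brush, wire_reel from where it was at the start of the episode above 0.03 m).
It also fails if it takes over 67 s, if anything falls off the work surface, if the arm or the gripper's body presses on something with over 40 N, if the wrist force passes 120 N, or if a joint passes its speed limit or range.

## Working session

There is one attempt and no reset: what is moved stays moved. The work goes in short steps, Python scripts to look and compute and a tool call to move; the robot and the scene stay as the last step left them, time stands still between calls to the robot, and variables do not carry over. Pictures are saved under pics/ and viewed, at most 10 in all, crops included, and the job is handed in when it is done.

Besides the shell and the picture viewer there is one more tool, called after "Call:" as name(argument=value, ...) on one line, values as JSON. carry_out: Moves the arm, as the interface text tells. Its arguments: {"type":"object","properties":{"hand":{"type":"array"},"slide":{"type":"array"},"angular":{"type":"array"},"newtons":{"type":"number"}},"required":["hand","slide","angular"]}

```bash
mkdir -p pics; ls
cat > h.py <<'E'
import numpy as np, cv2
from station import *
from scipy.spatial.transform import Rotation as R
def ray(p,uv):
    f=p["frame"].shape[0]/2/np.tan(np.radians(p["fov_y"])/2)
    K=np.array([[f,0,p["cx"]],[0,f,p["cy"]],[0,0,1.]])
    x,y=cv2.undistortPoints(np.array([[uv]],float),K,np.array(p["distortion"],float))[0,0]
    T=np.array(p["T"]); d=T[:3,:3]@np.array([x,-y,-1.]); return T[:3,3],d/np.linalg.norm(d)
def proj(p,X):
    f=p["frame"].shape[0]/2/np.tan(np.radians(p["fov_y"])/2)
    K=np.array([[f,0,p["cx"]],[0,f,p["cy"]],[0,0,1.]])
    T=np.array(p["T"]); c=(np.atleast_2d(X)-T[:3,3])@T[:3,:3]
    return cv2.projectPoints(c*[1,-1,-1],np.zeros(3),np.zeros(3),K,np.array(p["distortion"],float))[0][:,0]
def tri(rs):
    A=sum(np.eye(3)-np.outer(d,d) for o,d in rs); b=sum((np.eye(3)-np.outer(d,d))@o for o,d in rs)
    X=np.linalg.solve(A,b); return X,[np.linalg.norm((np.eye(3)-np.outer(d,d))@(X-o)) for o,d in rs]
def atz(r,z): o,d=r; return o+d*(z-o[2])/d[2]
E
python3 - <<'E'
from h import *
np.set_printoptions(precision=1,suppress=True)
print(sense(),pinch_z)
P={n:get_image(n) for n in("side","top")}
for n in P:
    cv2.imwrite(f"pics/{n}0.png",P[n]["frame"][:,:,::-1]); print(n,np.array(P[n]["T"])[:3,3],P[n]["fov_y"])
Z=dict(jig=0,thumb_tab=69,bar_nose=25,keeper_middle=24,phone=8,tweezers=0,brush=0,wire_reel=8,carriage=20,pad=15,end_block=0)
for t in Z:
    rs=[];
    for n in P:
        l=landmark_of(t,P[n])
        if l: 
            r=ray(P[n],l[0]["location"]); rs.append(r); print(t,n,round(l[0]["conf"],2),np.array(l[0]["location"]),atz(r,Z[t]))
    if len(rs)==2: print("   tri",*tri(rs))
E
```

```text
pics
{'time_s': 0.0, 'joint_pos': array([-1.2,  0.3, -0.1,  1.5,  0. ,  1.3, -0.1]), 'dq': array([ 0.,  0.,  0.,  0., -0., -0., -0.]), 'effort': array([ -0. , -62.3,   0. , -39. ,  -0.1,   0. ,   0. ]), 'tool_pos': array([228.7, 581.3, 221.8]), 'eef_rot': array([-0.6, -3.1,  0. ]), 'ft_force': array([-0.8, -0.2,  0.5]), 'moment': array([0., 0., 0.]), 'grasp_force': 0.0, 'grip_width': 0.9966978733927397} 18.700000000000003
side [ 273.4 -634.2  635.6] 47.31777434718179
top [369.8 -72.9 911.4] 46.74338538879794
jig side 0.62 [212.2 222.8] [483.1 -47.4   0. ]
jig top 0.55 [237.2 226.3] [489.1 -53.5   0. ]
   tri [484.9 -52.8   5.5] [np.float64(3.5840164949544), np.float64(3.5840164949543523)]
thumb_tab side 0.76 [212.4 193.6] [490.3 -38.   69. ]
thumb_tab top 0.59 [264.  224.9] [ 480.9 -106.1   69. ]
   tri [ 469.8 -103.   130.6] [np.float64(2.9971835392406705), np.float64(2.9971835392406336)]
bar_nose side 0.76 [224.9 233.6] [ 486. -107.   25.]
bar_nose top 0.81 [263.7 224. ] [ 488.5 -107.3   25. ]
   tri [ 487.3 -107.1   24.9] [np.float64(1.2719494011432706), np.float64(1.2719494011432
[... 482 characters left out ...]
46.8 279.3] [380.7 -69.4   0. ]
   tri [382.1 -69.7   1.6] [np.float64(1.4932116546091696), np.float64(1.493211654609203)]
brush side 0.69 [211.8 216.6] [489.  -30.5   0. ]
brush top 0.62 [236.3 179.2] [589.  -54.7   0. ]
   tri [531.8 -50.4  27. ] [np.float64(49.613338540890986), np.float64(49.61333854089091)]
wire_reel side 0.86 [209.3 270.9] [ 430.  -164.9    8. ]
wire_reel top 0.53 [291.7 254.3] [ 426.9 -162.     8. ]
   tri [ 428.9 -162.6    5.4] [np.float64(1.8171319704095312), np.float64(1.817131970409614)]Traceback (most recent call last):
  File "<stdin>", line 11, in <module>
ValueError: it knows: bar_nose, brush, end_block, jig, keeper_middle, phone, thumb_tab, tweezers, wire_reel
```

Run:
```python
import cv2
a=cv2.imread('pics/side0.png')[140:320,120:320]; b=cv2.imread('pics/top0.png')[150:310,150:350]
cv2.imwrite('pics/c_side.png',cv2.resize(a,None,fx=3.3,fy=3.3,interpolation=2)[:600]); cv2.imwrite('pics/c_top.png',cv2.resize(b,None,fx=3.7,fy=3.7,interpolation=2))
```

```text
(no output)
```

View pics/c_side.png

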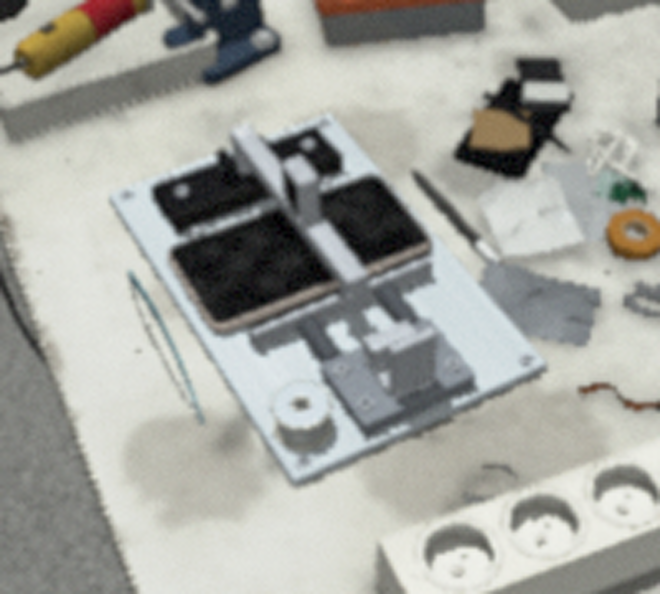

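View pics/c_top.png

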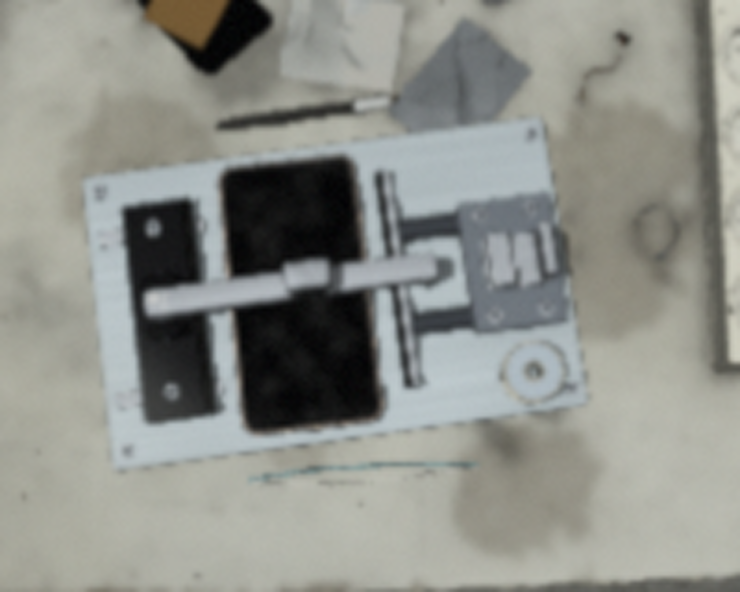

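Run:
```python
from h import *
np.set_printoptions(precision=1,suppress=True)
p=get_image("top"); s=get_image("side")
T=lambda u,v:ray(p,(u/3.7+150,v/3.7+150)); S=lambda u,v:ray(s,(u/3.3+120,v/3.3+140))
c=np.array([atz(T(*q),8) for q in[(84,180),(543,118),(588,402),(116,468)]])
cs=np.array([atz(S(*q),8) for q in[(332,115),(546,370),(296,480),(112,197)]]) # TL.. order: far-left, far-right, near-right, near-left
print(c,'\n',cs,c.mean(0),cs.mean(0))
for C in(c,cs):
    v=(C[1]-C[0]+C[2]-C[3]); print(np.linalg.norm(v)/2,np.degrees(np.arctan2(v[1],v[0])))
C=(c+cs)/2; o=C.mean(0);v=C[1]-C[0]+C[2]-C[3]; ex=v/np.linalg.norm(v); ex[2]=0; ey=np.array([-ex[1],ex[0],0])
J=lambda X:np.array([(X-o)@ex,(X-o)@ey,X[2]])
print(o,ex)
for n,q,z in[("pin end",(150,300),44),("tab c",(306,272),84),("nose end",(437,268),52),("strikerL",(487,260),40),("strikerR",(508,258),40),("backL",(540,247),60),("backR",(555,247),60),("phoneL",(235,305),16),("phoneR",(368,285),16),("jawface",(205,305),32),("padL",(395,280),23)]:
    print(n,J(atz(T(*q),z)))
print("tab tri",tri([T(306,272),S(300,163)]), J(tri([T(306,272),S(300,163)])[0]))
st=sense(); M=R.from_rotvec(st["eef_rot"]).as_matrix(); print(M,st["tool_pos"])
for t in("thumb_tab","end_block","jig"):
  for q in(p,s):
    m=silhouettes(t,q); 
    if m: print(t,m[0]["conf"],m[0]["location"],m[0]["pixels"].sum())
```

```text
[[ 550.5   78.4    8. ]
 [ 576.7 -181.     8. ]
 [ 416.7 -196.4    8. ]
 [ 390.6   61.7    8. ]] 
 [[ 554.3   77.2    8. ]
 [ 576.2 -183.5    8. ]
 [ 418.6 -195.     8. ]
 [ 393.5   59.9    8. ]] [483.6 -59.3   8. ] [485.7 -60.3   8. ]
260.06517001746994 -84.2216678694557
258.9183880774489 -84.78670254702276
[484.6 -59.8   8. ] [ 0.1 -1.   0. ]
pin end [-97.5   1.9  44. ]
tab c [-12.9   0.3  84. ]
nose end [55.2 -2.3 52. ]
strikerL [83.1  0.  40. ]
strikerR [94.4 -0.4 40. ]
backL [109.8   0.4  60. ]
backR [117.6  -0.6  60. ]
phoneL [-54.8  -3.1  16. ]
phoneR [18.7 -1.8 16. ]
jawface [-69.8  -3.   32. ]
padL [33.5 -1.9 23. ]
tab tri (array([483.6, -47.4,  89.5]), [np.float64(0.7293072346838275), np.float64(0.7293072346837872)]) [-12.5   0.2  89.5]
[[-0.9  0.4  0. ]
 [ 0.4  0.9  0. ]
 [ 0.   0.  -1. ]] [228.8 581.6 222.6]
thumb_tab 0.82 [228.1, 226.7] 606
thumb_tab 0.71 [214.0, 198.3] 613
end_block 0.78 [287.3, 219.0] 936
end_block 0.64 [240.7, 256.2] 1049
jig 0.72 [256.6, 227.9] 7301
jig 0.75 [221.9, 233.1] 5883
```

```bash
cat >> h.py <<'E'
np.set_printoptions(precision=4,suppress=True)
YAW=np.radians(-84.5); EX=np.array([np.cos(YAW),np.sin(YAW),0]); EY=np.array([-EX[1],EX[0],0])
M0=np.c_[-EX,EY,[0,0,-1]]
def to(pos,tilt=0):  # slide (m), angular (deg) from measured pose; tilt=nose-up rad
    s=sense(); M=R.from_rotvec(s["eef_rot"]).as_matrix()
    G=R.from_rotvec(-tilt*EY).as_matrix()@M0
    return M.T@(np.array(pos)-s["tool_pos"])/1000, np.degrees(R.from_matrix(M.T@G).as_rotvec())
E
python3 - <<'E'
from h import *
for q in[(400,300,230),(470,150,220),(483.6,-47.4,150)]: print(*to(q))
E
```

```text
[-0.2624 -0.1994 -0.0075] [ 0.0034 -0.0061 63.028 ]
[-0.3825 -0.3134  0.0025] [ 0.0034 -0.0061 63.028 ]
[-0.4674 -0.4921  0.0725] [ 0.0034 -0.0061 63.028 ]
```

Call:
carry_out(hand=[1,1,1,1,1], slide=[[-0.044,-0.033,0],[-0.088,-0.066,0],[-0.132,-0.1,0],[-0.176,-0.133,0],[-0.22,-0.167,0]], angular=[[0,0,9],[0,0,18],[0,0,27],[0,0,36],[0,0,45]], newtons=15)

```text
time_s: 1.92
tool_pos: [373.2, 344.1, 222.8]
eef_rot: [-1.729, -2.623, -0.001]
ft_force: [0.5, 0.0, 0.7]
grip_width: 1.004
grasp_force: 0.0
```

Run:
```python
from h import *
print(sense()["tool_pos"],sense()["time_s"]);print(*to((483.6,-47.4,150)))
```

```text
[373.1847 344.1159 222.807 ] 1.925
[-0.4034 -0.053   0.0726] [ 0.0313 -0.0357 17.7291]
```

Call:
carry_out(hand=[1,1,1,1,1], slide=[[-0.06,-0.01,0.0],[-0.12,-0.02,0.01],[-0.18,-0.03,0.02],[-0.24,-0.04,0.03],[-0.3,-0.05,0.04]], angular=[[0,0,5],[0,0,10],[0,0,17],[0,0,17],[0,0,17]])

```text
time_s: 2.55
tool_pos: [446.6, 48.8, 182.6]
eef_rot: [2.091, 2.344, 0.002]
ft_force: [0.6, -0.4, -0.1]
grip_width: 1.0
grasp_force: 0.0
```

Run:
```python
from h import *
print(sense()["tool_pos"],sense()["time_s"]);print(*to((483.6,-47.4,130)))
```

```text
[446.56    48.8095 182.6151] 2.55
[-0.0998  0.0258  0.0526] [ 0.0646 -0.0439  1.0319]
```

Call:
carry_out(hand=[1,1,1,1,1], slide=[[-0.05,0.013,0.02],[-0.09,0.025,0.04],[-0.1,0.026,0.053],[-0.1,0.026,0.053],[-0.1,0.026,0.053]], angular=[[0,0,1],[0,0,1],[0,0,1],[0,0,1],[0,0,1]])

```text
time_s: 3.18
tool_pos: [483.6, -44.2, 130.1]
eef_rot: [-2.109, -2.328, -0.001]
ft_force: [1.2, -0.1, -0.9]
grip_width: 1.001
grasp_force: 0.0
```

Run:
```python
from h import *
print(sense()["tool_pos"],sense()["time_s"]);print(*to((483.6,-47.4,50)))
a=get_image("side");cv2.imwrite("pics/s1.png",cv2.resize(a["frame"][100:300,110:330,::-1],None,fx=3,fy=3))
```

```text
[483.5875 -44.2463 130.0511] 3.175
[-0.0032 -0.0003  0.08  ] [ 0.0295 -0.0385  0.1334]
```

View pics/s1.png

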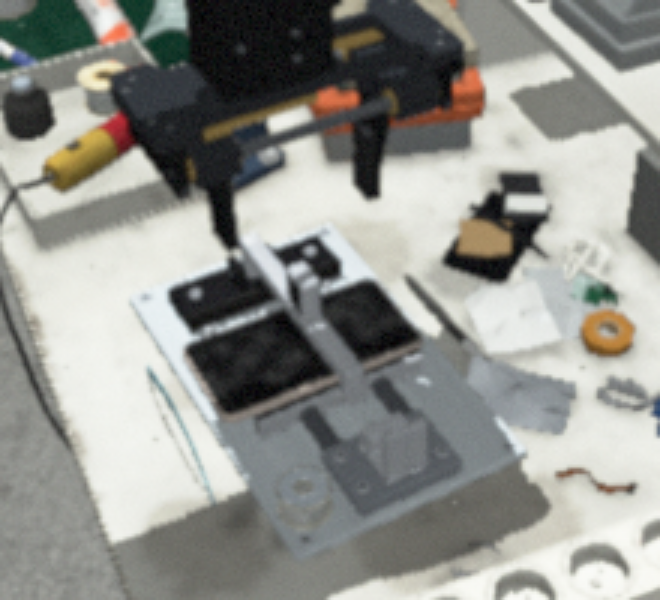

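The fingertips (crop pixels ~(225,240) and (370,190)) straddle the tab at (303,280). I'll go down and close.

Call:
carry_out(hand=[1,1,1,1,1], slide=[[-0.003,0,0.025],[-0.003,0,0.05],[-0.003,0,0.07],[-0.003,0,0.08],[-0.003,0,0.08]], angular=[[0,0,0],[0,0,0],[0,0,0],[0,0,0],[0,0,0]])

```text
time_s: 3.85
tool_pos: [483.7, -48.1, 49.6]
eef_rot: [-2.11, -2.327, 0.0]
ft_force: [0.5, -0.3, 0.8]
grip_width: 0.994
grasp_force: 0.0
```

Call:
carry_out(hand=[0,-0.4,-0.5,-0.5,-0.5], slide=[[0,0,0],[0,0,0],[0,0,0],[0,0,0],[0,0,0]], angular=[[0,0,0],[0,0,0],[0,0,0],[0,0,0],[0,0,0]])

```text
time_s: 4.47
tool_pos: [483.8, -48.7, 49.6]
eef_rot: [-2.112, -2.326, -0.0]
ft_force: [-0.6, 1.0, -0.3]
grip_width: 0.516
grasp_force: 0.0
```

Run:
```python
from h import *
s=sense();print(s["tool_pos"],s["time_s"],s["grip_width"],s["ft_force"]);print(*to((483.6,-47.4,50)))
a=get_image("side");cv2.imwrite("pics/s2.png",cv2.resize(a["frame"][140:300,130:310,::-1],None,fx=3.6,fy=3.6))
```

```text
[483.7978 -48.6819  49.5804] 4.475 0.516012319246383 [-0.6069  1.0459 -0.2736]
[ 0.0013 -0.0001 -0.0004] [ 0.0058 -0.0079  0.024 ]
```

View pics/s2.png

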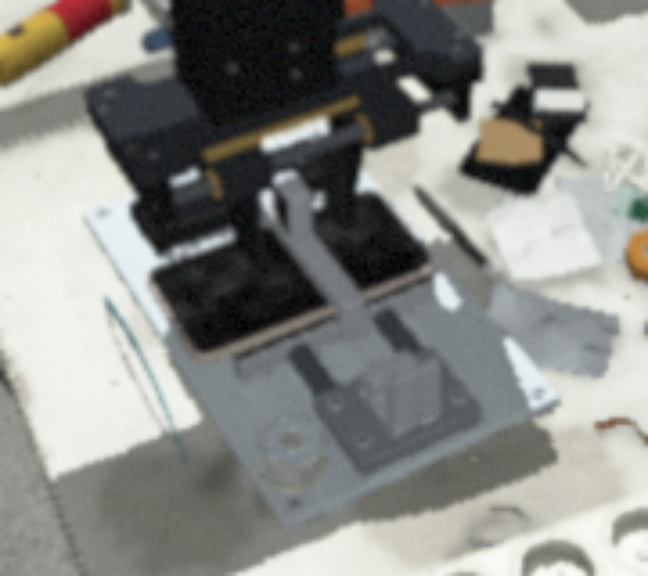

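Tab at (293,200) sits between the fingers, left at (250,215) and right at (345,185). Next I'll close on it.

Call:
carry_out(hand=[-0.7,-0.8,-0.9,-1,-1], slide=[[0,0,0],[0,0,0],[0,0,0],[0,0,0],[0,0,0]], angular=[[0,0,0],[0,0,0],[0,0,0],[0,0,0],[0,0,0]], newtons=15)

```text
time_s: 5.15
tool_pos: [484.7, -48.5, 49.8]
eef_rot: [2.111, 2.325, 0.002]
ft_force: [5.4, 0.3, -2.7]
grip_width: 0.165
grasp_force: 15.0
```

Call:
carry_out(hand=[-1,-1,-1,-1], slide=[[0,0,0],[0,0,0],[0,0,0],[0,0,0]], angular=[[0,0,0],[0,0,0],[0,0,0],[0,0,0]])

```text
time_s: 5.65
tool_pos: [484.6, -48.6, 49.8]
eef_rot: [2.111, 2.325, 0.002]
ft_force: [5.3, 0.3, -2.1]
grip_width: 0.159
grasp_force: 15.0
```

Call:
carry_out(hand=[-1,-1,-1,-1,-1], slide=[[0.0006,0.001,-0.003],[0.0014,0.001,-0.006],[0.0024,0.001,-0.009],[0.0039,0.001,-0.0117],[0.0039,0.001,-0.0117]], angular=[[0,-2,0],[0,-4.2,0],[0,-6.4,0],[0,-8.6,0],[0,-8.6,0]], newtons=22)

```text
time_s: 6.28
tool_pos: [484.3, -44.2, 61.3]
eef_rot: [2.033, 2.242, -0.153]
ft_force: [-0.3, 1.0, 2.5]
grip_width: 0.158
grasp_force: 22.0
```

Run:
```python
from h import *
s=sense();M=R.from_rotvec(s["eef_rot"]).as_matrix();print(s["tool_pos"],s["time_s"],s["grip_width"],s["ft_force"],"tilt",np.arcsin(M[:,2]@EX))
print("yaw resid",M[:,1]@EX, "tool-frame of jig +x, up:",M.T@EX,M.T@[0,0,1])
a=get_image("side");cv2.imwrite("pics/s3.png",cv2.resize(a["frame"][140:300,130:310,::-1],None,fx=3.6,fy=3.6))
```

```text
[484.3046 -44.2102  61.3442] 6.275 0.15815853098567534 [-0.287   1.0297  2.5435] tilt 0.1498151497071808
yaw resid -0.0017303995335463407 tool-frame of jig +x, up: [-0.9888 -0.0017  0.1493] [-0.1493 -0.0003 -0.9888]
```

View pics/s3.png

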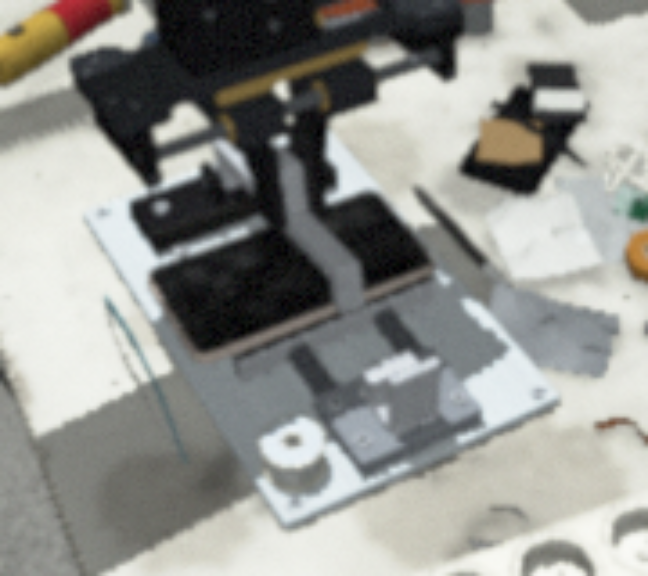

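Bar is raised, with the nose at crop pixel (348,300) standing above the striker line at (400,365). Next I'll carry it forward.

Call:
carry_out(hand=[-1,-1,-1,-1,-1], slide=[[-0.0049,0,0.0007],[-0.0099,0,0.0015],[-0.0148,0,0.0022],[-0.0198,0,0.003],[-0.0247,0,0.0037]], angular=[[0,0,0],[0,0,0],[0,0,0],[0,0,0],[0,0,0]])

```text
time_s: 6.95
tool_pos: [486.9, -69.8, 61.2]
eef_rot: [2.035, 2.241, -0.153]
ft_force: [1.4, 2.6, 0.4]
grip_width: 0.159
grasp_force: 22.0
```

Call:
carry_out(hand=[-1,-1,-1,-1,-1], slide=[[-0.004,0,0.0006],[-0.0079,0,0.0012],[-0.0119,0,0.0018],[-0.0158,0,0.0024],[-0.0198,0,0.003]], angular=[[0,0,0],[0,0,0],[0,0,0],[0,0,0],[0,0,0]])

```text
time_s: 7.58
tool_pos: [488.7, -88.3, 60.9]
eef_rot: [2.034, 2.243, -0.151]
ft_force: [0.6, 7.9, -2.3]
grip_width: 0.158
grasp_force: 22.0
```

Run:
```python
from h import *
s=sense();M=R.from_rotvec(s["eef_rot"]).as_matrix();print(s["tool_pos"],s["time_s"],s["grip_width"],s["ft_force"],"tilt",np.arcsin(M[:,2]@EX))
print("adv",(s["tool_pos"]-[484.3,-44.2,61.3])@np.c_[EX,EY], "F",s["ft_force"]@EX)
a=get_image("side");cv2.imwrite("pics/s4.png",cv2.resize(a["frame"][140:300,130:310,::-1],None,fx=3.6,fy=3.6))
```

```text
[488.6869 -88.261   60.916 ] 7.575 0.15805196530242893 [ 0.5784  7.8713 -2.2568] tilt 0.14843036470181495
adv [44.2786  0.1436] F -7.779667141990294
```

View pics/s4.png

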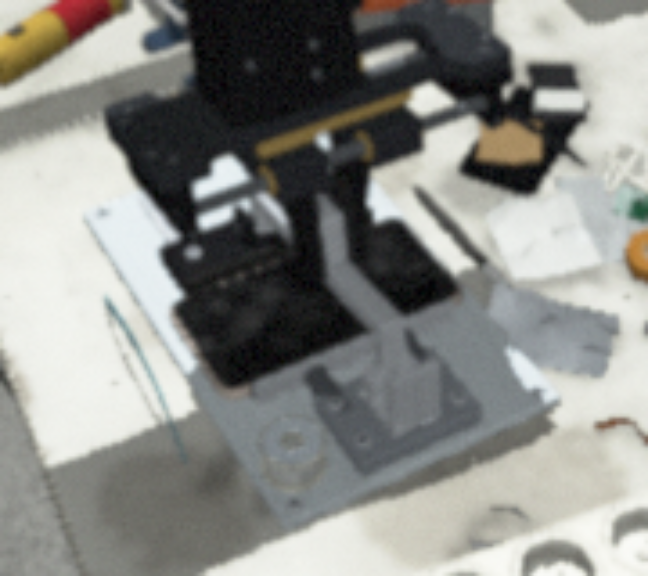

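Nose is over the keeper at about (400,345), with roughly 7.8 N of pad plus friction and no wall contact yet. I'll feel forward in small steps.

Call:
carry_out(hand=[-1,-1,-1,-1,-1], slide=[[-0.001,0,0.00015],[-0.002,0,0.0003],[-0.003,0,0.00045],[-0.003,0,0.00045],[-0.003,0,0.00045]], angular=[[0,0,0],[0,0,0],[0,0,0],[0,0,0],[0,0,0]])

```text
time_s: 8.25
tool_pos: [489.0, -91.2, 60.9]
eef_rot: [2.034, 2.243, -0.151]
ft_force: [1.6, 8.7, -2.3]
grip_width: 0.161
grasp_force: 22.0
```

Call:
carry_out(hand=[-1,-1,-1,-1,-1], slide=[[-0.001,0,0.00015],[-0.002,0,0.0003],[-0.002,0,0.0003],[-0.002,0,0.0003],[-0.002,0,0.0003]], angular=[[0,0,0],[0,0,0],[0,0,0],[0,0,0],[0,0,0]])

```text
time_s: 8.88
tool_pos: [489.2, -93.0, 60.9]
eef_rot: [2.034, 2.243, -0.151]
ft_force: [1.8, 9.1, -2.6]
grip_width: 0.16
grasp_force: 22.0
```

Call:
carry_out(hand=[-1,-1,-1,-1], slide=[[-0.001,0,0.00015],[-0.002,0,0.0003],[-0.002,0,0.0003],[-0.002,0,0.0003]], angular=[[0,0,0],[0,0,0],[0,0,0],[0,0,0]])

```text
time_s: 9.38
tool_pos: [489.3, -95.0, 60.8]
eef_rot: [2.034, 2.243, -0.151]
ft_force: [1.5, 8.4, -2.3]
grip_width: 0.162
grasp_force: 22.0
```

Call:
carry_out(hand=[-1,-1,-1,-1], slide=[[-0.001,0,0.00015],[-0.002,0,0.0003],[-0.002,0,0.0003],[-0.002,0,0.0003]], angular=[[0,0,0],[0,0,0],[0,0,0],[0,0,0]])

```text
time_s: 9.88
tool_pos: [489.5, -96.8, 60.8]
eef_rot: [2.034, 2.243, -0.151]
ft_force: [2.6, 9.1, -2.1]
grip_width: 0.16
grasp_force: 22.0
```

Call:
carry_out(hand=[-1,-1,-1,-1], slide=[[-0.001,0,0.00015],[-0.002,0,0.0003],[-0.002,0,0.0003],[-0.002,0,0.0003]], angular=[[0,0,0],[0,0,0],[0,0,0],[0,0,0]])

```text
time_s: 10.38
tool_pos: [489.7, -98.8, 60.8]
eef_rot: [2.034, 2.244, -0.151]
ft_force: [1.2, 9.7, -3.6]
grip_width: 0.157
grasp_force: 22.0
```

Call:
carry_out(hand=[-1,-1,-1], slide=[[-0.001,0,0.00015],[-0.0015,0,0.0002],[-0.0015,0,0.0002]], angular=[[0,0,0],[0,0,0],[0,0,0]])

```text
time_s: 10.75
tool_pos: [489.9, -100.1, 60.8]
eef_rot: [2.034, 2.244, -0.151]
ft_force: [1.8, 10.2, -2.6]
grip_width: 0.156
grasp_force: 22.0
```

Run:
```python
from h import *
s=sense();M=R.from_rotvec(s["eef_rot"]).as_matrix();print("adv",(s["tool_pos"]-[484.3,-44.2,61.3])@np.c_[EX,EY], "F",s["ft_force"]@EX,"tilt",np.arcsin(M[:,2]@EX))
a=get_image("side");t=get_image("top")
A=cv2.resize(a["frame"][185:275,185:275,::-1],(400,400),interpolation=2);B=cv2.resize(t["frame"][180:270,225:315,::-1],(400,400),interpolation=2)
cv2.imwrite("pics/s5.png",np.hstack([A,B]))
for p in(a,t):
  for n in("bar_nose","keeper_middle"):
    l=landmark_of(n,p); print(n,l[0] if l else None, atz(ray(p,l[0]["location"]),45 if n=="bar_nose" else 24) if l else "")
```

```text
adv [56.1816  0.183 ] F -9.983981519648166 tilt 0.14781322031026953
bar_nose {'location': [239.9, 242.8], 'conf': 0.67} [ 494.5767 -156.2732   45.    ]
keeper_middle {'location': [239.3, 248.8], 'conf': 0.68} [ 495.2708 -152.2069   24.    ]
bar_nose {'location': [291.3, 217.8], 'conf': 0.56} [ 496.0702 -161.4894   45.    ]
keeper_middle {'location': [287.3, 221.3], 'conf': 0.96} [ 492.3285 -155.1662   24.    ]
```

View pics/s5.png

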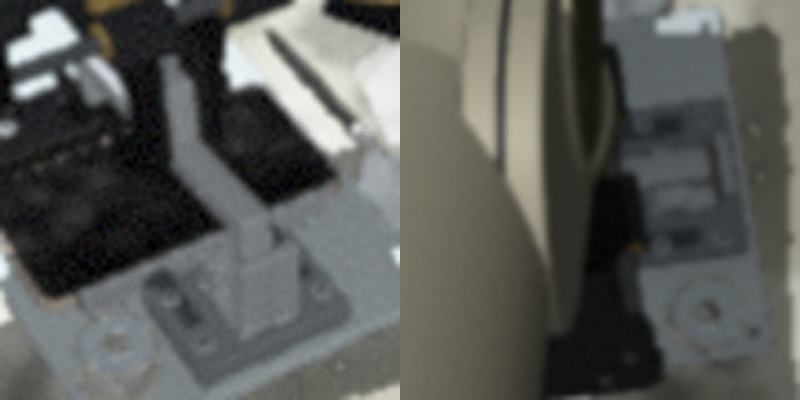

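The nose is nearly at the back wall: in the top view (right half) the bar's end is at about x=712 and the wall at about 720. One more small feel.

Call:
carry_out(hand=[-1,-1,-1], slide=[[-0.001,0,0.00015],[-0.0015,0,0.0002],[-0.0015,0,0.0002]], angular=[[0,0,0],[0,0,0],[0,0,0]])

```text
time_s: 11.42
tool_pos: [490.0, -101.5, 60.8]
eef_rot: [2.034, 2.244, -0.151]
ft_force: [2.1, 11.0, -3.1]
grip_width: 0.156
grasp_force: 22.0
```

Call:
carry_out(hand=[-1,-1,-1], slide=[[-0.001,0,0.00015],[-0.001,0,0.00015],[-0.001,0,0.00015]], angular=[[0,0,0],[0,0,0],[0,0,0]])

```text
time_s: 11.8
tool_pos: [490.1, -102.1, 60.7]
eef_rot: [2.034, 2.245, -0.151]
ft_force: [1.5, 12.3, -3.6]
grip_width: 0.158
grasp_force: 22.0
```

Call:
carry_out(hand=[-1,-1,-1], slide=[[-0.0007,0,0.0001],[-0.0007,0,0.0001],[-0.0007,0,0.0001]], angular=[[0,0,0],[0,0,0],[0,0,0]])

```text
time_s: 12.18
tool_pos: [490.1, -102.1, 60.7]
eef_rot: [2.034, 2.246, -0.15]
ft_force: [-0.0, 15.3, -1.8]
grip_width: 0.158
grasp_force: 22.0
```

Force has risen without any motion, so the nose is on the back wall. Backing off about 3.4 mm to centre it over the slot.

Call:
carry_out(hand=[-1,-1,-1,-1,-1], slide=[[0.002,0,-0.0003],[0.004,0,-0.0006],[0.0046,0,-0.0007],[0.0046,0,-0.0007],[0.0046,0,-0.0007]], angular=[[0,0,0],[0,0,0],[0,0,0],[0,0,0],[0,0,0]])

```text
time_s: 12.8
tool_pos: [489.8, -99.9, 61.1]
eef_rot: [2.034, 2.242, -0.152]
ft_force: [1.8, 6.4, -2.3]
grip_width: 0.159
grasp_force: 22.0
```

Run:
```python
from h import *
s=sense();M=R.from_rotvec(s["eef_rot"]).as_matrix();th=np.arcsin(M[:,2]@EX)
print("adv",(s["tool_pos"]-[484.3,-44.2,61.3])@np.c_[EX,EY], "F",s["ft_force"],"tilt",th,s["tool_pos"])
rel=lambda t:np.array([80*np.cos(t)-20*np.sin(t),80*np.sin(t)+20*np.cos(t)])
for t in(.12,.09,.06,.03,0,-.005):
    d=(rel(t)-rel(.15))/1000; w=EX*d[0]+np.array([0,0,d[1]]); print(t,M.T@w,np.degrees(.15-t))
```

```text
adv [55.9285  0.1789] F [ 1.8279  6.3699 -2.3027] tilt 0.14918933069734266 [489.8386 -99.8539  61.0529]
0.12 [-0.0006 -0.      0.0024] 1.7188733853924696
0.09 [-0.0011 -0.      0.0048] 3.437746770784939
0.06 [-0.0015 -0.      0.0073] 5.156620156177409
0.03 [-0.0018 -0.      0.0097] 6.875493541569878
0 [-0.0021 -0.      0.0122] 8.594366926962348
-0.005 [-0.0021 -0.      0.0126] 8.88084582452776
```

Call:
carry_out(hand=[-1,-1,-1,-1,-1], slide=[[0.0011,0,-0.0002],[0.0005,0,0.0022],[0.0,0,0.0046],[-0.0004,0,0.0071],[-0.0004,0,0.0071]], angular=[[0,0,0],[0,1.72,0],[0,3.44,0],[0,5.16,0],[0,5.16,0]])

```text
time_s: 13.42
tool_pos: [489.9, -101.1, 53.8]
eef_rot: [2.082, 2.294, -0.061]
ft_force: [2.9, 6.6, -3.7]
grip_width: 0.158
grasp_force: 22.0
```

Run:
```python
from h import *
s=sense();M=R.from_rotvec(s["eef_rot"]).as_matrix();th=np.arcsin(M[:,2]@EX)
print("adv",(s["tool_pos"]-[484.3,-44.2,61.3])@np.c_[EX,EY], "F",s["ft_force"],"tilt",th,s["tool_pos"])
rel=lambda t:np.array([80*np.cos(t)-20*np.sin(t),80*np.sin(t)+20*np.cos(t)])
print("carr adv",(s["tool_pos"]-[484.3,-44.2,61.3])@EX-(rel(th)-rel(.15))[0])
for t in(.03,0,-.005):
    d=(rel(t)-rel(.06))/1000; w=EX*d[0]+np.array([0,0,d[1]]); print(t,M.T@w,np.degrees(.06-t))
```

```text
adv [57.1459  0.1582] F [ 2.8708  6.5762 -3.7147] tilt 0.058041371543249634 [ 489.9346 -101.0676   53.8401]
carr adv 54.55368480173073
0.03 [-0.0006 -0.      0.0024] 1.7188733853924696
0 [-0.0011 -0.      0.0048] 3.437746770784939
-0.005 [-0.0011 -0.      0.0052] 3.724225668350351
```

Call:
carry_out(hand=[-1,-1,-1,-1], slide=[[-0.0006,0,0.0024],[-0.0011,0,0.0044],[-0.0011,0,0.0046],[-0.0011,0,0.0046]], angular=[[0,1.72,0],[0,3.4,0],[0,3.4,0],[0,3.4,0]])

```text
time_s: 13.92
tool_pos: [490.1, -102.4, 49.5]
eef_rot: [-2.11, -2.327, -0.0]
ft_force: [3.0, 7.7, -2.4]
grip_width: 0.157
grasp_force: 22.0
```

Run:
```python
from h import *
s=sense();M=R.from_rotvec(s["eef_rot"]).as_matrix();th=np.arcsin(M[:,2]@EX)
print("adv",(s["tool_pos"]-[484.3,-44.2,61.3])@np.c_[EX,EY], "F",s["ft_force"],"tilt",th,s["tool_pos"],s["moment"])
```

```text
adv [58.5074  0.1805] F [ 3.0088  7.7266 -2.4191] tilt -0.0005936997228025236 [ 490.0874 -102.4208   49.5335] [ 1.4419 -0.5654  0.1087]
```

Bar is level. I'll ease back so the nose rests on the striker before opening.

Call:
carry_out(hand=[-1,-1,-1,-1], slide=[[0.001,0,0],[0.002,0,0],[0.003,0,0],[0.003,0,0]], angular=[[0,0,0],[0,0,0],[0,0,0],[0,0,0]])

```text
time_s: 14.42
tool_pos: [489.8, -99.8, 49.6]
eef_rot: [-2.111, -2.327, 0.0]
ft_force: [2.9, 4.9, -2.8]
grip_width: 0.157
grasp_force: 22.0
```

Call:
carry_out(hand=[-1,-1,-1], slide=[[0.0008,0,0],[0.0015,0,0],[0.0015,0,0]], angular=[[0,0,0],[0,0,0],[0,0,0]])

```text
time_s: 14.8
tool_pos: [489.8, -99.4, 49.6]
eef_rot: [2.111, 2.325, -0.001]
ft_force: [5.7, 1.3, -7.8]
grip_width: 0.159
grasp_force: 22.0
```

The striker now takes the load. Opening, then straight up.

Call:
carry_out(hand=[-0.6,-0.4,-0.1,0.1,0.1], slide=[[0,0,0],[0,0,0],[0,0,0],[0,0,0],[0,0,0]], angular=[[0,0,0],[0,0,0],[0,0,0],[0,0,0],[0,0,0]])

```text
time_s: 15.42
tool_pos: [489.6, -99.1, 49.8]
eef_rot: [2.112, 2.326, -0.001]
ft_force: [0.2, 1.1, 0.1]
grip_width: 0.517
grasp_force: 0.0
```

Call:
carry_out(hand=[0.1,0.1,0.1,0.1,0.1], slide=[[0,0,-0.02],[0,0,-0.05],[0,0,-0.09],[0,0,-0.13],[0,0,-0.16]], angular=[[0,0,0],[0,0,0],[0,0,0],[0,0,0],[0,0,0]])

```text
time_s: 16.05
tool_pos: [489.8, -99.0, 211.6]
eef_rot: [2.111, 2.325, 0.001]
ft_force: [0.2, -0.5, -0.1]
grip_width: 0.549
grasp_force: 0.0
```

Call:
carry_out(hand=[0.1,0.1,0.1,0.1,0.1], slide=[[0.04,0,0],[0.1,0,0],[0.15,0,0],[0.2,0,0],[0.2,0,0]], angular=[[0,0,0],[0,0,0],[0,0,0],[0,0,0],[0,0,0]])

```text
time_s: 16.68
tool_pos: [469.6, 104.0, 209.5]
eef_rot: [-2.104, -2.333, 0.001]
ft_force: [-1.0, -0.7, -0.3]
grip_width: 0.55
grasp_force: 0.0
```

Run:
```python
from h import *
s=sense();print(s["time_s"],s["tool_pos"],s["ft_force"])
a=get_image("side");t=get_image("top")
A=cv2.resize(a["frame"][150:290,145:285,::-1],(400,400),interpolation=2);B=cv2.resize(t["frame"][150:290,185:325,::-1],(400,400),interpolation=2)
cv2.imwrite("pics/s6.png",np.hstack([A,B]))
rs=[ray(p,landmark_of("bar_nose",p)[0]["location"]) for p in(a,t) if landmark_of("bar_nose",p)]
if len(rs)==2: print(tri(rs))
```

```text
16.675 [469.5721 104.0444 209.525 ] [-1.0282 -0.694  -0.3481]
(array([ 495.7658, -159.9745,   30.196 ]), [np.float64(1.376565944952396), np.float64(1.3765659449524381)])
```

View pics/s6.png

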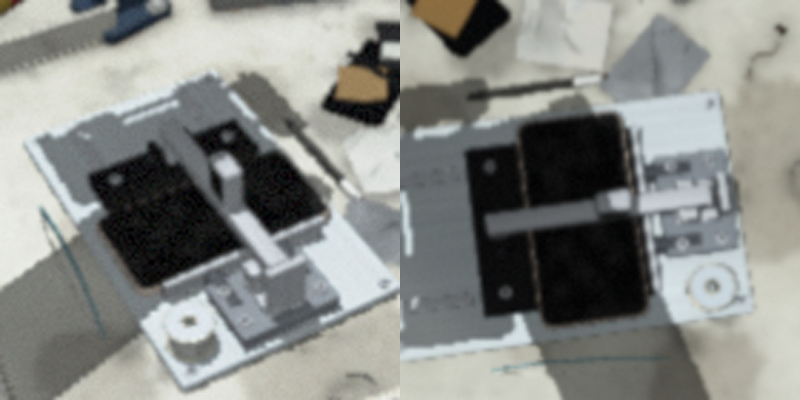

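The jaw is held forward with the phone at (585,220) against the pad. The bar is level with its nose in the slot at (700,197), and the bystanders haven't moved.

```bash
python3 -c "
from station import *
print(job_done())"
```

```text
the job is handed in; nothing more can be done
None
```

The phone is clamped and the job is handed in at about 17 s of the 67 s limit; no verdict came back. The last pictures show the bar level with its nose in the catch, the jaw holding the phone against the pad with the gripper clear, and the bystanders unmoved; the wrist force never read above about 16 N.

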